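# Start the melter, then switch on and zero the scale

## Robot

A 6-joint arm with a two-finger parallel gripper is mounted at the origin on a cart in front of the work surface, level with it; the furniture and walls round the work are solid. World frame = base frame: x ahead of the robot, y to its left, z up, the work surface at z = 0. Lengths are in m, angles in rad, forces in N, time in s.
With the tool pointing down it reaches from about 0.35 to 0.775 m from the base axis. Payload 7.3 kg.
Tool frame: the origin (TCP) lies midway between the tips of the shut fingers; the grasp point (between the pads) lies 19 mm behind it (robot.grip_depth is the z of the grasp point in the tool frame, in m); z points along the fingers, y is the line along which they close (so a half turn about z gives the same grasp; the last joint's range is limited). The gripper opens to 92 mm and grips with 3 to 60 N. Pads are 19 mm wide; open, the fingers measure 130 mm over their backs; the gripper's body (75 mm by 190 mm) begins 47 mm behind the grasp point.
Start: joints at [1.055, 0.342, 1.524, -0, 1.275, -0.146], TCP at [0.19, 0.49, 0.227] pointing down, gripper open.
Joint ranges: [-2.53, 2.53], [-0.77, 2.02], [0.04, 2.7], [-1, 4.14], [0.28, 2.66], [-3.11, 3.11]. Speed limits (rad/s): [2.57, 2.57, 3.14, 3.14, 3.14, 3.14].

## Interface

Orientations are given as [roll, pitch, yaw] about the fixed x, y, z axes, in that order (R = Rz(yaw) Ry(pitch) Rx(roll)).
In Python, from cell import robot, viewer gives the robot as it stands.
- The arm moves only by the tool step_arm, never from a script. Its argument "increments" is a list of rows, each an object with "delta_pos": the shift along the tool's x, y, z in cm, a list of three; "dr": the turn, a rotation vector about the tool's x, y, z in degrees, a list of three; "fingers": the closure, from -1 (fully open) to 1 (shut), so that 0 is half open. In form: [{"delta_pos": [tx, ty, tz], "dr": [wx, wy, wz], "fingers": fingers}, ...]. A call has exactly 5 rows; each row is the pose to reach, as a shift and turn from the pose commanded when the call began, along the tool's axes at that moment; what a row does not reach only later rows make up. A row lasts 1/8 s, in which the tool goes at most 62.5 mm and 10.7 degrees, less where a joint would pass 70% of its speed; a pose out of reach is approached as far as the arm can. A call with a gripper value outside its range is refused whole. The fingers move at their own pace and stop on an object; "newtons" is the grip in N (left out, the last holds). Time passes only in rows, so rows that repeat a pose let the fingers close, or fill a call up. It gives the time, the measured TCP pose, the force, the opening and the grip force at its end, in the units of the state.
- robot.observe(): the state, without advancing time (a new reading comes with each control period).
- viewer.read_camera(name): name is "scene" or "side" or "wrist"; returns the picture (480x640x3 uint8, red, green, blue); there is no depth.
- viewer.camera_params(name): a dict with "K" (3x3 intrinsics, pixels), "k1" (the pictures are not rectified: a ray, as slopes to the right and down, at radius r is drawn at 1 + k1 r^2 times it, then the intrinsics apply), "T" (4x4, takes a point from camera to world coordinates). Camera axes: x right, y down, z forward; pixel columns grow to the right and rows downward; lengths in m; the calibration is good to about 2 mm. A picture is of the moment at which its call begins: read the wrist's pose just before it. camera_params takes no time and is no camera call; for the wrist camera it gives the pose at the moment of the call.
- robot.hand_in(): hands the job in; it is judged then, once.
The state is a dict: "time": time; "qpos": joint angles; "qvel": joint speeds; "joint_efforts": joint torques, N m; "tool_pos": TCP position; "tool_rot": TCP orientation; "contact_force": force on the tool from outside, world axes, zero at the start; "torque": the same for the moment, N m; "opening": finger opening in m; "grip_force": force on a finger pad.
Only numpy, scipy, OpenCV 4.12 (cv2) and the standard library are available. Lean on these libraries where they do the work, as an engineer would, in place of code of your own. Each camera call takes 0.05 s, during which the arm holds its last target. There are 200 camera calls.

## Task

Get the chocolate station ready for weighing, touching everything only lightly with the fingertips. First press in the upper half of the rocker switch on the front of the melter in front of you, so that it starts to warm up; then press the power key of the kitchen scale beside it, the key at the corner, all the way down and let it go; then do the same with the tare key next to it, to zero the scale under the small bowl on its pan. Do not pick anything up, and leave the melter's dial, the scale, the bowl and the other things on the table where they are.

Things in the scene. Friction and masses are not known exactly. Their poses are not given: they have to be found in the camera images.
- melter: Box-shaped electric chocolate melter, 256 deep (x) x 278 wide (y) mm; body 115 mm high, lid 129, black lid knob 155. Fixed. Origin: under its centre, on the table; its own -x points out of the front, which leans back 0.08 rad and carries a round dial (left) and a small rocker switch (right). Stands left or right of the scale, turned up to 0.3 rad.
- rocker_top (a point): Middle of the face of the rocker's upper half: the spot to press, along the melter's own +x. 69 mm above the table, 48 mm right of the melter's centre (own -y), 114 mm in front of it. The rocker is 20 mm wide, 13 mm high, pivots 4 mm below this spot; the upper half stands 3 to 5 mm proud of the panel and moves in about 1.5 mm. The dial begins 56 mm to its left.
- melter_switch (a joint): Tilt of the rocker (rad): about 0.2 = off, lower half in; 0 = on, upper half fully in. Slick plastic: a push of 2 to 4 N on its upper half moves it, it stops hard when fully in, and it stays where it is left.
- dial_mark (a point): Point on the rim of the melter's temperature dial; it turns with the dial. The dial is 38 mm across, stands 17 mm proud of the front, its middle 37 mm left of the melter's centre (own +y), 68 mm above the table. Its setting must stay.
- scale: White kitchen scale with a steel pan, loose, 199 deep (x) x 174 wide (y) x 35 mm high, about 0.4 kg. Origin: under its centre, on the table; its own -x points out of the front. Its front panel (top at 26 mm) has a display and, right of it, two round keys: tare, then power at the corner. The pan (top at 35 mm) begins 25 mm behind the middle of the keys. Turned up to 0.3 rad.
- power_key (a point): Middle of the top of the scale's power key: a round key 12 mm across, top 29 mm above the table, the right-hand (outer, own -y) one of the two; 72 mm in front of the scale's centre and 62 mm to the right. Pressed straight down.
- scale_power (a joint): How far the power key is down (m): 0 = up, 0.0015 = fully down. A spring pushes it back; it takes 1 N to start and 7 N to be fully down, where it stops hard.
- tare_key (a point): Middle of the top of the scale's tare key: same size and height as the power key, 27 mm to the left of it (own +y), between it and the display. Pressed straight down.
- scale_tare (a joint): How far the tare key is down (m): 0 = up, 0.0015 = fully down; spring as for the power key.
- drops_bowl: Small steel bowl with chocolate drops, 117 mm across, 45 mm high, standing loose on the scale's pan, its front rim about 40 mm behind the middle of the keys. Origin: centre of its underside.
- ring_cutter: Plain steel ring cutter, 67 mm across, 28 mm high, lying by the front edge of the table. A bystander: leave it where it is. Origin: centre of its underside.
- nozzle_tall: Steel piping nozzle standing on its wide end, 30 mm across, 40 mm high, by the front edge. A bystander: leave it where it is. Origin: centre of its underside.
- nozzle_small: Smaller steel piping nozzle, 24 mm across, 32 mm high, between the two machines. A bystander: leave it where it is. Origin: centre of its underside.
- scissors: Scissors lying flat, 86x182x8 mm, near the front edge on the right. A bystander: leave it where it is. Origin: centre of its underside.
- palette_knife: Cranked palette knife with a wooden handle lying flat, 245x23x14 mm, near the front edge on the left. A bystander: leave it where it is. Origin: centre of its underside.
- spatula: Silicone spatula, 262x58x13 mm, lying on the right. A bystander: leave it where it is. Origin: centre of its underside.
Not all that is in view belongs to the job. Of the things that look like the drops_bowl, the larger one is meant.

How it is judged:
On the way, in this order (a step that is already met when the one before it is completed fails the run):
1. the melter's rocker is pressed over to on, before the scale is touched (value of joint melter_switch below 0.105 rad), for 0.1 s.
2. the scale's power key is pressed down (value of joint scale_power above 0.001 m and value of joint scale_tare below 0.0005 m), for 0.05 s.
3. the power key is let go (value of joint each of scale_power, scale_tare below 0.0005 m), for 0.1 s.
4. the tare key is pressed down (value of joint scale_tare above 0.001 m and value of joint scale_power below 0.0005 m), for 0.05 s.
At the end, for the whole second after the job is handed in: The rocker is over to on (past the middle, tilt under 0.105 rad), both keys have sprung back up (under 0.5 mm down), the scale is within 12 mm and the bowl within 15 mm of where they stood, upright and at rest, and the dial's rim is within 6 mm of its setting (all of step 3 and value of joint melter_switch below 0.105 rad and distance of scale from where it was at the start of the episode below 0.012 m and angle between scale's own z axis and vertical below 0.05 rad and linear speed of each of scale, drops_bowl below 0.02 m/s and distance of drops_bowl from where it was at the start of the episode below 0.015 m and angle between drops_bowl's own z axis and vertical below 0.08 rad and distance of dial_mark from where it was at the start of the episode below 0.006 m); the robot touches nothing.
It fails at once if a key of the scale is pressed before the melter is on, or both keys together ((value of joint melter_switch above 0.13 rad and value of joint any of scale_power, scale_tare above 0.0008 m) or value of joint each of scale_power, scale_tare above 0.0008 m).
It fails at once if the melter or the scale is touched harder than 30 N (contact force between any of the fingers, the arm and melter above 30 N or contact force between any of the fingers, the arm and scale above 30 N).
It fails at once if the melter's dial is turned (its rim moves over 6 mm) (distance of dial_mark from where it was at the start of the episode above 0.006 m).
It fails at once if the scale is shifted over 12 mm or the bowl over 15 mm, or one is lifted or tipped (distance of scale from where it was at the start of the episode above 0.012 m or height (world z) of scale above 0.008 m or angle between scale's own z axis and vertical above 0.1 rad or distance of drops_bowl from where it was at the start of the episode above 0.015 m or height (world z) of drops_bowl above 0.045 m or angle between drops_bowl's own z axis and vertical above 0.2 rad).
It fails at once if a bystander is moved over 15 mm (distance of any of ring_cutter, nozzle_tall, nozzle_small, scissors, palette_knife, spatula from where it was at the start of the episode above 0.015 m).
It also fails if it takes over 51 s, if anything falls off the work surface, if the arm or the gripper's body presses on something with over 40 N, if the wrist force passes 120 N, or if a joint passes its speed limit or range.

## Working session

There is one attempt and no reset: what is moved stays moved. The work goes in short steps, Python scripts to look and compute and a tool call to move; the robot and the scene stay as the last step left them, time stands still between calls to the robot, and variables do not carry over. Pictures are saved under pics/ and viewed, at most 11 in all, crops included, and the job is handed in when it is done.

Besides the shell and the picture viewer there is one more tool, called after "Emit:" by a JSON object that holds its "fn" and its "kwargs", one argument or row to a line. step_arm: Moves the arm, as the interface text tells. Its arguments: {"type":"object","properties":{"increments":{"type":"array"},"newtons":{"type":"number"}},"required":["increments"]}

```bash
mkdir -p pics; ls; python3 - <<'E'
from cell import robot, viewer
import cv2
for n in ["scene","side"]:
    im=viewer.read_camera(n); cv2.imwrite(f"pics/{n}0.png",im[:,:,::-1])
    p=viewer.camera_params(n); print(n,p)
print(robot.observe())
E
```

```text
pics
scene {'K': array([[568.66023491,   0.        , 320.98467009],
       [  0.        , 568.66023491, 232.65623311],
       [  0.        ,   0.        ,   1.        ]]), 'k1': -0.12597606298266745, 'T': array([[ 0.76778035, -0.38109268,  0.51505505, -0.30698565],
       [-0.64056267, -0.43914276,  0.6299469 , -0.99845756],
       [-0.01388546, -0.81358589, -0.58127893,  0.98052354],
       [ 0.        ,  0.        ,  0.        ,  1.        ]])}
side {'K': array([[521.62916444,   0.        , 320.08797029],
       [  0.        , 521.62916444, 241.81448759],
       [  0.        ,   0.        ,   1.        ]]), 'k1': -0.015409536476781123, 'T': array([[ 0.83197855, -0.30050462,  0.46637824, -0.08366189],
       [-0.55476039, -0.43960304,  0.7063923 , -0.94557629],
       [-0.00725286, -0.84643142, -0.53244835,  0.75391008],
       [ 0.        ,  0.        ,  0.        ,  1.        ]])}
{'time': 0.1, 'qpos': array([ 1.05499231e+00,  3.42625184e-01,  1.52490558e+00, -6.40538488e-07,
        1.27539220e+00, -1.45996645e-01]), 'qvel': array([ 2.40336043e-04, -7.00535897e-04, -3.30338679e-03,  8.71453991e-04,
        1.37878359e-03,  6.50952976e-06]), 'joint_efforts': array([ 1.85147575e-03, -4.32005632e+01, -2.44695085e+01,  7.20388046e-02,
        5.26151061e-02, -2.58874769e-05]), 'tool_pos': array([0.18955529, 0.48920607, 0.22613447]), 'tool_rot': array([-3.14027640e+00, -1.92925923e-04,  2.77178534e+00]), 'contact_force': array([-0.39785148,  0.01890076,  0.77624763]), 'torque': array([-0.02815896, -0.02037567, -0.02722527]), 'grip_force': 0.0, 'opening': 0.09161241913812282}
```

View pics/scene0.png

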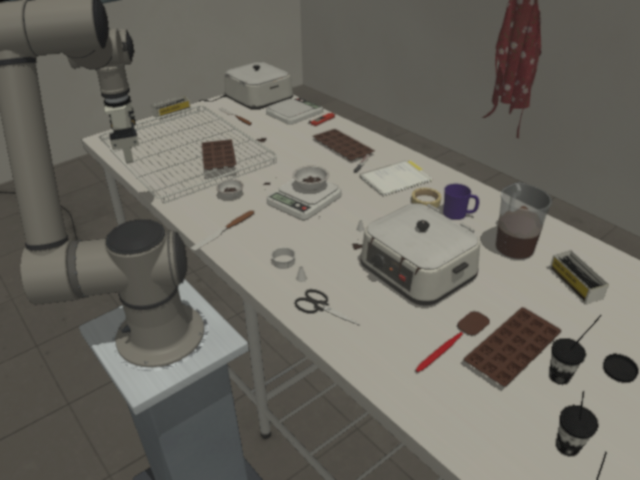

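View pics/side0.png

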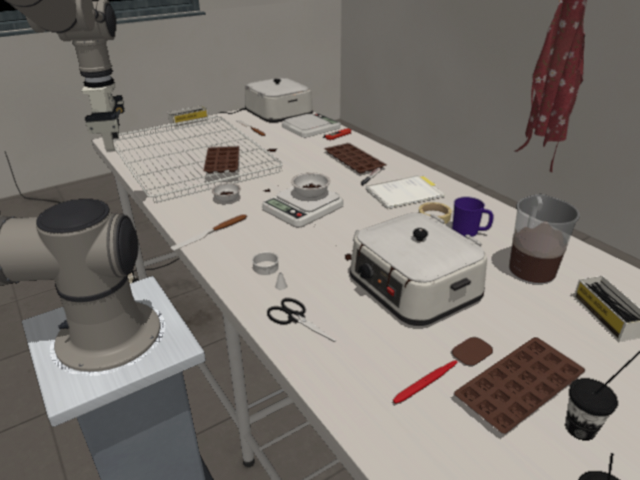

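The near melter is at scene (420,250) and side (418,265), with a decoy at (257,85). The near scale is at scene (304,197) with the larger bowl on its pan at (310,180). The decoys are a scale at (295,110) and a small bowl at (230,188). I choose the near melter and scale, and check them with close crops.

```bash
cat > h.py <<'E'
import numpy as np, cv2
def ray(p,uv):
    K,T,k1=p["K"],p["T"],p["k1"]
    d=np.array([(uv[0]-K[0,2])/K[0,0],(uv[1]-K[1,2])/K[1,1]]); u=d.copy()
    for _ in range(20): u=d/(1+k1*(u@u))
    return T[:3,3],T[:3,:3]@np.array([u[0],u[1],1])
def onplane(p,uv,z):
    o,d=ray(p,uv); return o+d*(z-o[2])/d[2]
def proj(p,X):
    T=p["T"]; c=T[:3,:3].T@(np.asarray(X)-T[:3,3]); u=c[:2]/c[2]; u=u*(1+p["k1"]*(u@u))
    return u*[p["K"][0,0],p["K"][1,1]]+p["K"][:2,2]
def tri(obs):
    A=np.zeros((3,3));b=np.zeros(3)
    for p,uv in obs:
        o,d=ray(p,uv); d=d/np.linalg.norm(d); M=np.eye(3)-np.outer(d,d); A+=M;b+=M@o
    return np.linalg.solve(A,b)
E
python3 - <<'E'
import cv2,numpy as np
s=cv2.imread("pics/side0.png")
a=cv2.resize(s[230:320,340:420],None,fx=5,fy=5,interpolation=cv2.INTER_CUBIC)
b=cv2.resize(s[170:230,255:345],None,fx=4.4,fy=4.4,interpolation=cv2.INTER_CUBIC)
H=np.zeros((450,800,3),np.uint8);H[:450,:400]=a;H[:264,400:796]=b
cv2.imwrite("pics/crop1.png",H)
E
```

```text
(no output)
```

View pics/crop1.png

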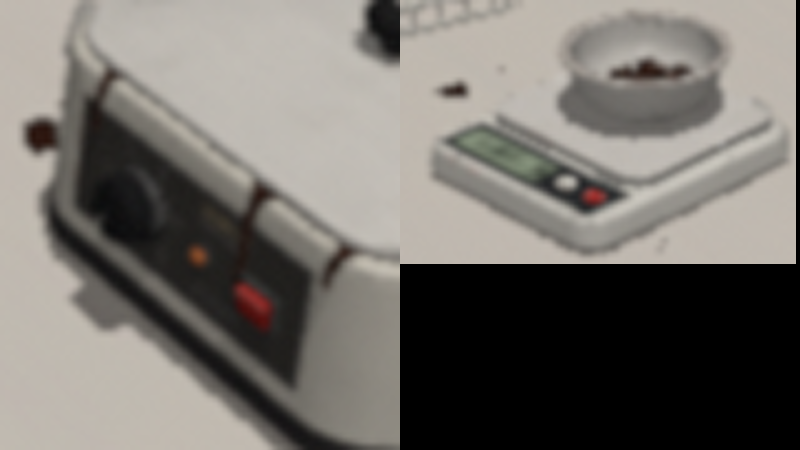

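The crop shows the red rocker at side px (391,291), right of the black dial at (366,271). The white tare key is at (293,211) and the red power key at (299,214.5), at the front right corner of the scale.

```bash
python3 - <<'E'
from cell import robot, viewer
import cv2,numpy as np
from h import *
S={n:viewer.camera_params(n) for n in["scene","side"]}
for n,boxes in {"side":{"rocker":(375,280,410,305),"power":(290,205,310,222)},"scene":{"rocker":(375,250,425,290),"power":(290,195,325,220)}}.items():
    im=cv2.imread(f"pics/{n}0.png").astype(int)
    for k,(a,b,c,d) in boxes.items():
        q=im[b:d,a:c]; w=np.clip(q[:,:,2]-q[:,:,:2].max(2)-35,0,None); y,x=np.mgrid[b:d,a:c]
        if w.sum()==0: print(n,k,"none");continue
        uv=((x*w).sum()/w.sum(),(y*w).sum()/w.sum()); print(n,k,uv,w.max(),(w>0).sum(),onplane(S[n],uv,.066 if k=="rocker" else .029))
p=S["side"]
print("tare",onplane(p,(292.7,211.4),.029),"power",onplane(p,(299.1,214.5),.029),"dial",onplane(p,(366,271),.068))
# melter base corners, scale corners
for nm,uv,z in [("scaleFR",(255+190/4.4,170+225/4.4),.026),("scaleFL",(255+38/4.4,170+150/4.4),.026),("knob",(420,233),.15)]: print(nm,onplane(p,uv,z))
E
```

```text
side rocker (np.float64(389.8643022359291), np.float64(289.7424826522745)) 56 51 [ 0.53544867 -0.2795853   0.066     ]
side power (np.float64(298.6858846918489), np.float64(214.117296222664)) 68 15 [0.58321014 0.17406484 0.029     ]
scene rocker (np.float64(401.94666666666666), np.float64(276.64)) 16 18 [ 0.53503888 -0.28488677  0.066     ]
scene power (np.float64(303.61344537815125), np.float64(207.6638655462185)) 25 10 [0.58040764 0.16907846 0.029     ]
tare [0.5774302  0.19749108 0.029     ] power [0.58300713 0.17149207 0.029     ] dial [ 0.53412314 -0.19762495  0.068     ]
scaleFR [0.56360353 0.14517343 0.026     ]
scaleFL [0.53225355 0.28956002 0.026     ]
knob [ 0.64971728 -0.23939722  0.15      ]
```

```bash
cat >> h.py <<'E'
from scipy.spatial.transform import Rotation as Rn
def inc(robot,pos,R):
    s=robot.observe(); R0=Rn.from_euler("xyz",s["tool_rot"]).as_matrix()
    d=R0.T@(np.asarray(pos)-s["tool_pos"])*100; r=np.degrees(Rn.from_matrix(R0.T@R).as_rotvec())
    print("t",round(s["time"],2),"pos",s["tool_pos"].round(4),"F",s["contact_force"].round(1),"delta cm",d.round(2),"dr",r.round(2))
def tool(yaw,tilt=0):  # closing along y of a body with this yaw; tip tilted forward (rad)
    return Rn.from_euler("xyz",[np.pi,0,np.pi+yaw]).as_matrix()@Rn.from_rotvec([0,-tilt,0]).as_matrix()
E
python3 - <<'E'
from cell import robot, viewer
from h import *
p=viewer.camera_params("wrist"); s=robot.observe(); R0=Rn.from_euler("xyz",s["tool_rot"]).as_matrix()
print(p["K"],p["k1"]); T=p["T"]; print((R0.T@T[:3,:3]).round(3),R0.T@(T[:3,3]-s["tool_pos"]))
inc(robot,[.52,.2,.24],tool(.21)); inc(robot,[.42,-.25,.2],tool(-.1,.785))
E
```

```text
[[331.06018313   0.         317.58103705]
 [  0.         331.06018313 236.90857776]
 [  0.           0.           1.        ]] -0.009573504827346797
[[-0.    -0.951 -0.31 ]
 [ 1.    -0.     0.001]
 [-0.001 -0.31   0.951]] [ 0.08483356  0.0006858  -0.15804502]
t 0.1 pos [0.1896 0.4892 0.2261] F [-0.4  0.   0.8] delta cm [-41.26 -15.02  -1.37] dr [-7.000e-02 -3.000e-02 -3.322e+01]
t 0.1 pos [0.1896 0.4892 0.2261] F [-0.4  0.   0.8] delta cm [-48.2  -60.59   2.68] dr [ -6.14 -44.72 -14.63]
```

Emit:
{"fn": "step_arm", "kwargs": {
  "increments": [
    {"delta_pos": [-6, -2, -1], "dr": [0, 0, -7], "fingers": 1},
    {"delta_pos": [-12, -4, -1.4], "dr": [0, 0, -13], "fingers": 1},
    {"delta_pos": [-18, -6.5, -1.4], "dr": [0, 0, -20], "fingers": 1},
    {"delta_pos": [-24, -9, -1.4], "dr": [0, 0, -27], "fingers": 1},
    {"delta_pos": [-30, -11, -1.4], "dr": [0, 0, -33], "fingers": 1}
  ]
}}

```text
time: 0.72
tool_pos: [0.4245, 0.2821, 0.2406]
tool_rot: [3.141, -0.0, -2.932]
contact_force: [-0.1, 1.6, -0.3]
opening: 0.0466
grip_force: 0.0
```

```bash
python3 - <<'E'
from cell import robot, viewer
from h import *
inc(robot,[.50,.2,.22],tool(.21))
E
```

```text
t 0.72 pos [0.4245 0.2821 0.2406] F [-0.1  1.6 -0.3] delta cm [-5.68 -9.6   2.06] dr [ 0.01 -0.02 -0.01]
```

Emit:
{"fn": "step_arm", "kwargs": {
  "increments": [
    {"delta_pos": [-2, -3, 1], "dr": [0, 0, 0], "fingers": 1},
    {"delta_pos": [-4, -7, 2], "dr": [0, 0, 0], "fingers": 1},
    {"delta_pos": [-5.5, -9.5, 2], "dr": [0, 0, 0], "fingers": 1},
    {"delta_pos": [-5.5, -9.5, 2], "dr": [0, 0, 0], "fingers": 1},
    {"delta_pos": [-5.5, -9.5, 2], "dr": [0, 0, 0], "fingers": 1}
  ]
}}

```text
time: 1.35
tool_pos: [0.4962, 0.2025, 0.2205]
tool_rot: [3.141, -0.001, -2.935]
contact_force: [-0.8, 0.2, 0.1]
opening: 0.0007
grip_force: 0.0
```

```bash
cat > look.py <<'E'
import sys
from cell import robot, viewer
from h import *
p=viewer.camera_params("wrist"); im=viewer.read_camera("wrist"); n=sys.argv[1]
cv2.imwrite(f"pics/{n}.png",im[:,:,::-1]); np.savez(f"{n}.npz",**p)
E
python3 look.py w1
```

```text
(no output)
```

View pics/w1.png

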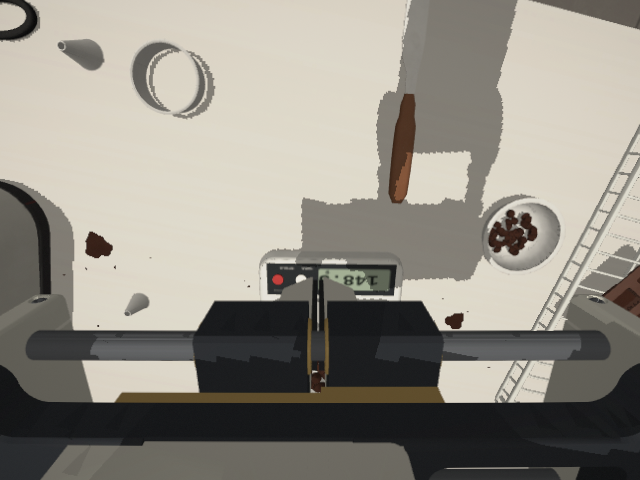

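The wrist view (upside down, scale front up) shows the red power key at (277,280), the white tare key at (301,279), the display at (355,279) and the panel's front edge at about v=262. The fingertips are at (318,285), in front of the pan.

```bash
python3 - <<'E'
from h import *
p=dict(np.load("w1.npz")); im=cv2.imread("pics/w1.png").astype(int)
q=im[265:292,262:292]; w=(q[:,:,2]-q[:,:,:2].max(2)>40); y,x=np.nonzero(w); uv=(x.mean()+262,y.mean()+265); P=onplane(p,uv,.029); print("power",uv,P)
q=im[268:292,291:312]; w=(q.min(2)>150); y,x=np.nonzero(w); uv=(x.mean()+291,y.mean()+268); t=onplane(p,uv,.029); print("tare",uv,w.sum(),t)
d=t-P; print(np.linalg.norm(d),"yaw",np.arctan2(-d[0],d[1]))
g=cv2.cvtColor(im.astype(np.uint8),cv2.COLOR_BGR2GRAY)
# dark panel: front edge
pts=[]
for u in range(275,392,4):
    c=np.nonzero(g[255:275,u]<70)[0]
    if len(c): pts.append(onplane(p,(u,255+c[0]),.026)[:2])
l=cv2.fitLine(np.float32(pts),cv2.DIST_HUBER,0,.01,.01).ravel(); print(len(pts),"front yaw",np.arctan2(-l[0]*np.sign(l[1]),abs(l[1])))
from cell import robot
inc(robot,[.40,-.26,.2],tool(-.1,.0))
E
```

```text
power (np.float64(277.421568627451), np.float64(279.05882352941177)) [0.58483487 0.17448848 0.029     ]
tare (np.float64(299.93220338983053), np.float64(278.1186440677966)) 59 [0.5783283  0.19980525 0.029     ]
0.026139518388368595 yaw 0.25156182259662613
30 front yaw 0.19302209
t 1.4 pos [0.496  0.2028 0.2207] F [ 0.   0.6 -0.1] delta cm [ 18.91 -43.32   2.06] dr [ 0.02 -0.03 17.59]
```

Emit:
{"fn": "step_arm", "kwargs": {
  "increments": [
    {"delta_pos": [5, -6, 1], "dr": [0, 0, 4], "fingers": 1},
    {"delta_pos": [9, -12, 2], "dr": [0, 0, 8], "fingers": 1},
    {"delta_pos": [12, -18, 2], "dr": [0, 0, 12], "fingers": 1},
    {"delta_pos": [15, -24, 2], "dr": [0, 0, 15], "fingers": 1},
    {"delta_pos": [17, -30, 2], "dr": [0, 0, 17.6], "fingers": 1}
  ]
}}

```text
time: 2.02
tool_pos: [0.397, -0.0917, 0.2013]
tool_rot: [-3.142, 0.001, 3.041]
contact_force: [2.1, 0.2, 0.9]
opening: 0.0004
grip_force: 0.0
```

```bash
python3 - <<'E'
from h import *
from cell import robot
inc(robot,[.42,-.26,.16],tool(-.1,.785))
E
```

```text
t 2.02 pos [ 0.397  -0.0917  0.2013] F [2.1 0.2 0.9] delta cm [ -3.97 -16.52   4.13] dr [-1.000e-02 -4.491e+01 -1.000e-02]
```

Emit:
{"fn": "step_arm", "kwargs": {
  "increments": [
    {"delta_pos": [-1, -5, 1], "dr": [0, -9, 0], "fingers": 1},
    {"delta_pos": [-2, -10, 2], "dr": [0, -18, 0], "fingers": 1},
    {"delta_pos": [-3, -14, 3], "dr": [0, -27, 0], "fingers": 1},
    {"delta_pos": [-4, -16.5, 4], "dr": [0, -36, 0], "fingers": 1},
    {"delta_pos": [-4, -16.5, 4], "dr": [0, -45, 0], "fingers": 1}
  ]
}}

```text
time: 2.65
tool_pos: [0.4391, -0.252, 0.1933]
tool_rot: [3.121, 0.65, 3.004]
contact_force: [-0.0, -0.9, 0.0]
opening: 0.0005
grip_force: 0.0
```

```bash
python3 - <<'E'
from h import *
from cell import robot
inc(robot,[.42,-.26,.16],tool(-.1,.785))
E
python3 look.py w2
```

```text
t 2.65 pos [ 0.4391 -0.252   0.1933] F [-0.  -0.9  0. ] delta cm [ 3.44 -1.08  1.55] dr [-0.2 -7.7 -1.7]
```

View pics/w2.png

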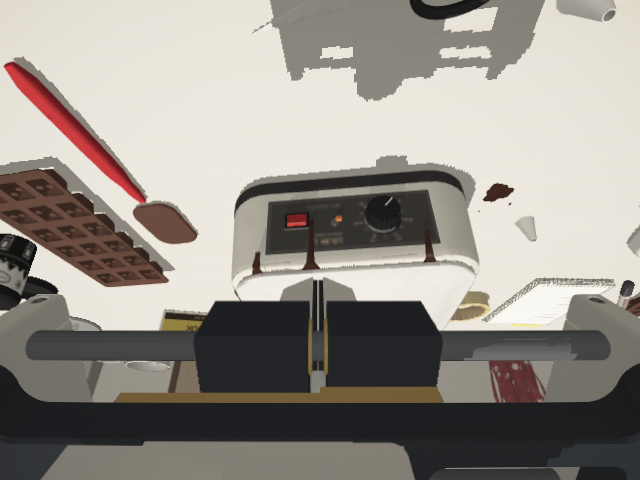

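The wrist view shows the whole melter front, inverted: the red rocker at (296,220), the dial at (383,213), and the dark panel from (267,204)–(427,190) to (264,254)–(438,243).

```bash
python3 - <<'E'
from h import *
from cell import viewer
p=dict(np.load("w2.npz")); im=cv2.imread("pics/w2.png").astype(int); sp=viewer.camera_params("side")
q=im[205:235,280:315]; w=(q[:,:,2]-q[:,:,:2].max(2)>40); y,x=np.nonzero(w); x+=280;y+=205
r=cv2.minAreaRect(np.float32(np.c_[x,y])); print(r,x.min(),x.max(),y.min(),y.max())
uv=(x.mean(),y.mean()); print(uv,onplane(p,uv,.066),"tri",tri([(p,uv),(sp,(389.9,289.7))]))
for z,y0,s in [(.045,(180,215),1),(.09,(235,262),-1)]:
    g=cv2.cvtColor(im.astype(np.uint8),cv2.COLOR_BGR2GRAY); pts=[]
    for u in range(330,420,3):
        c=np.nonzero(g[y0[0]:y0[1],u]<75)[0]
        if len(c): pts.append(onplane(p,(u,y0[0]+(c[0] if s>0 else c[-1])),z)[:2])
    pts=np.float32(pts); l=cv2.fitLine(pts,cv2.DIST_HUBER,0,.01,.01).ravel(); print(z,len(pts),l,"yaw",np.arctan2(-l[0]*np.sign(l[1]),abs(l[1])))
print(onplane(p,(383,213),.068))
# lid corners / edge line
print("lid/front pts",onplane(p,(264,254),.09),onplane(p,(438,243),.09),onplane(p,(267,204),.045),onplane(p,(427,190),.045))
c=cv2.resize(im[180:270,235:475].astype(np.uint8),None,fx=3.3,fy=3.3,interpolation=cv2.INTER_CUBIC); cv2.imwrite("pics/crop2.png",c)
E
```

```text
((296.5, 220.0), (12.0, 19.0), 90.0) 287 306 214 226
(np.float64(296.3135593220339), np.float64(219.89406779661016)) [ 0.53505754 -0.2824315   0.066     ] tri [ 0.53316799 -0.28191941  0.06804973]
0.045 30 [ 0.14137143  0.9899566   0.5110773  -0.20560801] yaw -0.14184663
0.09 30 [ 0.0285187   0.99959326  0.55790555 -0.20852354] yaw -0.028522566
[ 0.53405223 -0.19710519  0.068     ]
lid/front pts [ 0.55553703 -0.31898836  0.09      ] [ 0.56154523 -0.14526302  0.09      ] [ 0.53095634 -0.31279434  0.045     ] [ 0.53301023 -0.15088861  0.045     ]
```

View pics/crop2.png

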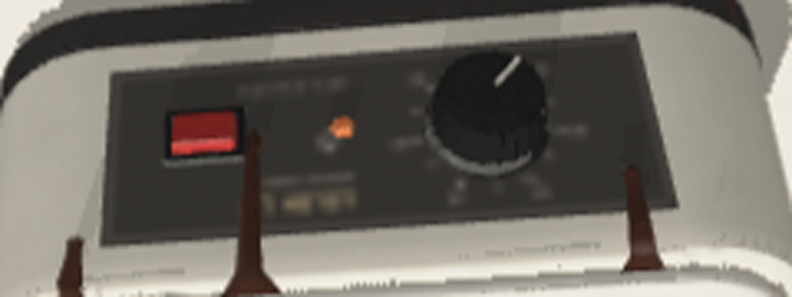

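```bash
python3 - <<'E'
from h import *
from cell import robot
p=dict(np.load("w2.npz"))
for n,(u,v),z in [("face mid",(203,126),.065),("top edge front",(203,140),.0715),("top edge back",(203,156),.071),("bottom",(203,112),.0585)]: print(n,onplane(p,(235+u/3.3,180+v/3.3),z))
f=np.array([np.cos(-.03),np.sin(-.03),0]); 
c=onplane(p,(235+203/3.3,180+133/3.3),.069); print("rocker_top",c)
t=np.radians(45); off=9.5*np.array([np.cos(t)*f[0],np.cos(t)*f[1],np.sin(t)])/1000
print("TCP contact",c-off)
inc(robot,c-off-.02*f,tool(-.03,t))
E
```

```text
face mid [ 0.53361481 -0.28198846  0.065     ]
top edge front [ 0.53206829 -0.2815882   0.0715    ]
top edge back [ 0.54063731 -0.28313082  0.071     ]
bottom [ 0.53495949 -0.28235268  0.0585    ]
rocker_top [ 0.53190794 -0.28160704  0.069     ]
TCP contact [ 0.52519345 -0.28140554  0.06228249]
t 2.7 pos [ 0.4405 -0.2539  0.1961] F [ 1.1 -1.   1.5] delta cm [ 2.8  -2.08 14.7 ] dr [-3.15 -7.2  -5.55]
```

Emit:
{"fn": "step_arm", "kwargs": {
  "increments": [
    {"delta_pos": [0.5, -0.5, 3], "dr": [-1.5, -3.5, -2.7], "fingers": 1},
    {"delta_pos": [1.2, -1, 6.5], "dr": [-3.1, -7.2, -5.5], "fingers": 1},
    {"delta_pos": [2, -1.6, 10.5], "dr": [-3.1, -7.2, -5.5], "fingers": 1},
    {"delta_pos": [2.6, -2.1, 13.7], "dr": [-3.1, -7.2, -5.5], "fingers": 1},
    {"delta_pos": [2.6, -2.1, 13.7], "dr": [-3.1, -7.2, -5.5], "fingers": 1}
  ]
}}

```text
time: 3.32
tool_pos: [0.5486, -0.2668, 0.1668]
tool_rot: [3.133, 0.671, 3.1]
contact_force: [-0.5, -0.2, -0.2]
opening: 0.0001
grip_force: 0.0
```

```bash
python3 - <<'E'
from h import *
from cell import robot,viewer
t=np.radians(45)
inc(robot,np.array([.5252,-.2814,.0628]),tool(-.03,t))
a=viewer.read_camera("side")[230:330,320:440,::-1]
p=viewer.camera_params("wrist"); w=viewer.read_camera("wrist")[130:330,220:440,::-1]
H=np.zeros((600,800,3),np.uint8)
a=cv2.resize(a,(396,330),interpolation=cv2.INTER_CUBIC); w=cv2.resize(w,(396,360),interpolation=cv2.INTER_CUBIC); H[:330,:396]=a;H[:360,400:796]=w
cv2.imwrite("pics/c3.png",H[:360]); np.savez("w3.npz",**p)
E
```

```text
t 3.33 pos [ 0.5486 -0.2668  0.1668] F [-0.5 -0.2 -0.2] delta cm [ 8.25 -1.61  6.71] dr [ 0.02 -6.56 -0.53]
```

View pics/c3.png

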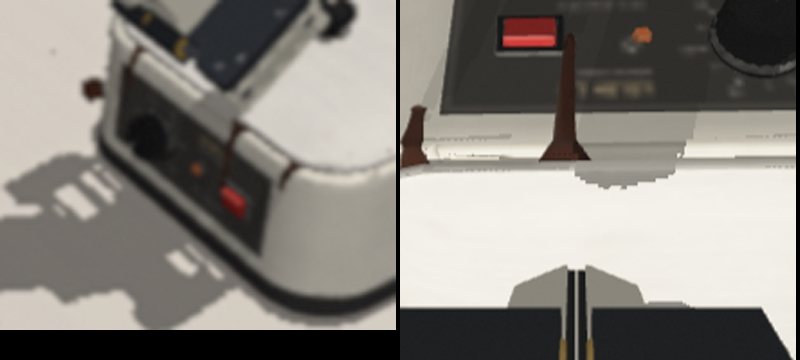

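The tip stopped over the lid edge and short on tilt. I suspect a joint limit.

```bash
python3 - <<'E'
from h import *
from cell import robot,viewer
s=robot.observe();print(s["qpos"].round(3),s["tool_pos"],s["tool_rot"],s["qvel"].round(3))
E
```

```text
[-0.817  0.349  1.932  0.961  0.567 -3.104] [ 0.5481559  -0.26730702  0.16658632] [3.13198416 0.67082304 3.09706802] [-0.019 -0.027  0.022  0.001  0.011  0.   ]
```

Emit:
{"fn": "step_arm", "kwargs": {
  "increments": [
    {"delta_pos": [0, 0, -3], "dr": [0, 0, 10], "fingers": 1},
    {"delta_pos": [0, 0, -6], "dr": [0, 0, 20], "fingers": 1},
    {"delta_pos": [0, 0, -9], "dr": [0, 0, 30], "fingers": 1},
    {"delta_pos": [0, 0, -9], "dr": [0, 0, 40], "fingers": 1},
    {"delta_pos": [0, 0, -9], "dr": [0, 0, 50], "fingers": 1}
  ]
}}

```text
time: 4.05
tool_pos: [0.4909, -0.2662, 0.2385]
tool_rot: [2.588, 0.404, 2.104]
contact_force: [1.0, 0.2, 0.1]
opening: 0.0005
grip_force: 0.0
```

```bash
cat >> h.py <<'E'
def tool2(yaw,tilt=0): return tool(yaw,tilt)@Rn.from_euler("z",90,degrees=True).as_matrix()
E
python3 - <<'E'
from h import *
from cell import robot,viewer
s=robot.observe();print(s["qpos"].round(3),s["tool_rot"])
inc(robot,[.44,-.27,.16],tool2(-.03,.785)); inc(robot,[.44,-.27,.16],tool2(-.03,0.4))
E
```

```text
[-0.922  0.163  1.948  0.8    0.739 -2.1  ] [2.58830982 0.4037919  2.1039263 ]
t 4.05 pos [ 0.4909 -0.2662  0.2385] F [1.  0.2 0.1] delta cm [ 5.16 -7.22  2.98] dr [-6.25 -2.08 38.92]
t 4.05 pos [ 0.4909 -0.2662  0.2385] F [1.  0.2 0.1] delta cm [ 5.16 -7.22  2.98] dr [14.95  5.42 38.7 ]
```

Emit:
{"fn": "step_arm", "kwargs": {
  "increments": [
    {"delta_pos": [1, -1.5, 0.6], "dr": [-1.5, -0.5, 10], "fingers": 1},
    {"delta_pos": [2, -3, 1.2], "dr": [-3, -1, 20], "fingers": 1},
    {"delta_pos": [3.5, -5, 2], "dr": [-5, -1.5, 30], "fingers": 1},
    {"delta_pos": [5.2, -7.2, 3], "dr": [-6.2, -2, 38.9], "fingers": 1},
    {"delta_pos": [5.2, -7.2, 3], "dr": [-6.2, -2, 38.9], "fingers": 1}
  ]
}}

```text
time: 4.68
tool_pos: [0.4395, -0.2691, 0.1578]
tool_rot: [2.36, -0.001, 1.545]
contact_force: [0.2, 1.1, 0.1]
opening: 0.0003
grip_force: 0.0
```

```bash
python3 - <<'E'
from h import *
from cell import robot,viewer
s=robot.observe();print(s["qpos"].round(3),s["tool_rot"])
inc(robot,[.505,-.281,.0628],tool2(-.03,.785))
E
```

```text
[-1.112  0.268  2.208  1.288  0.707 -2.139] [ 2.36025822e+00 -1.49706827e-03  1.54548706e+00]
t 4.67 pos [ 0.4395 -0.2691  0.1578] F [0.2 1.1 0.1] delta cm [-1.04 -2.02 11.37] dr [-0.21 -0.25  0.13]
```

Emit:
{"fn": "step_arm", "kwargs": {
  "increments": [
    {"delta_pos": [-0.2, -0.4, 2.5], "dr": [0, 0, 0], "fingers": 1},
    {"delta_pos": [-0.5, -0.9, 5], "dr": [0, 0, 0], "fingers": 1},
    {"delta_pos": [-0.7, -1.4, 8], "dr": [0, 0, 0], "fingers": 1},
    {"delta_pos": [-1, -2, 11], "dr": [0, 0, 0], "fingers": 1},
    {"delta_pos": [-1, -2, 11.3], "dr": [0, 0, 0], "fingers": 1}
  ]
}}

```text
time: 5.3
tool_pos: [0.5076, -0.2815, 0.0649]
tool_rot: [2.357, 0.002, 1.55]
contact_force: [-0.4, -0.1, 0.0]
opening: 0.0002
grip_force: 0.0
```

```bash
python3 - <<'E'
from h import *
from cell import robot,viewer
inc(robot,np.array([.5252,-.2814,.0628]),tool2(-.03,.785))
S=viewer.camera_params("side")
a=viewer.read_camera("side")[220:330,300:440,::-1]
a=cv2.resize(a,None,fx=5,fy=5,interpolation=cv2.INTER_CUBIC)
s=robot.observe(); R=Rn.from_euler("xyz",s["tool_rot"]).as_matrix(); q=(proj(S,s["tool_pos"])-[300,220])*5; print("tcp px in crop",q)
cv2.imwrite("pics/c4.png",a)
E
```

```text
t 5.3 pos [ 0.5076 -0.2815  0.0649] F [-0.4 -0.1  0. ] delta cm [0.05 1.09 1.39] dr [-0.04 -0.26  0.47]
tcp px in crop [401.41294249 374.83803517]
```

View pics/c4.png

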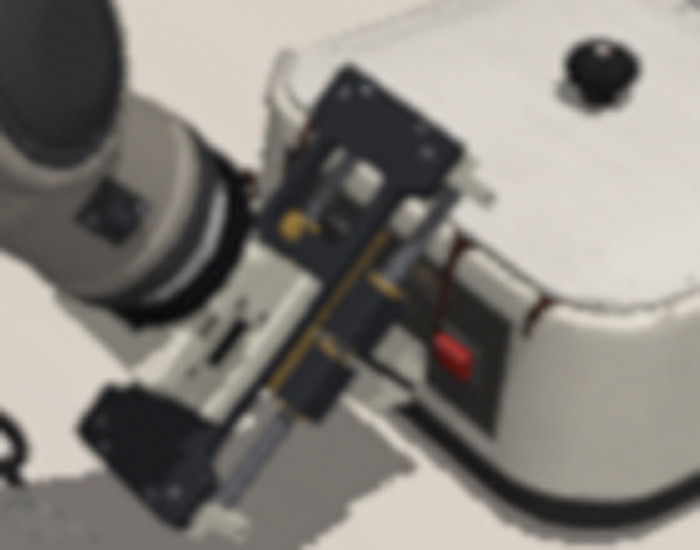

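The side crop shows the shut fingertips at about (405,390), right in front of the rocker at (453,355). The gripper body is clear above the lid edge and the table. I approach in small steps.

Emit:
{"fn": "step_arm", "kwargs": {
  "increments": [
    {"delta_pos": [0.05, 0.2, 0.3], "dr": [0, 0, 0], "fingers": 1},
    {"delta_pos": [0.05, 0.4, 0.6], "dr": [0, 0, 0], "fingers": 1},
    {"delta_pos": [0.05, 0.56, 0.86], "dr": [0, 0, 0], "fingers": 1},
    {"delta_pos": [0.05, 0.56, 0.86], "dr": [0, 0, 0], "fingers": 1},
    {"delta_pos": [0.05, 0.56, 0.86], "dr": [0, 0, 0], "fingers": 1}
  ]
}}

```text
time: 5.98
tool_pos: [0.5162, -0.2818, 0.0628]
tool_rot: [2.358, 0.001, 1.546]
contact_force: [-0.6, -0.1, -0.9]
opening: 0.0005
grip_force: 0.0
```

Emit:
{"fn": "step_arm", "kwargs": {
  "increments": [
    {"delta_pos": [0, 0.05, 0.05], "dr": [0, 0, 0], "fingers": 1},
    {"delta_pos": [0, 0.1, 0.1], "dr": [0, 0, 0], "fingers": 1},
    {"delta_pos": [0, 0.15, 0.15], "dr": [0, 0, 0], "fingers": 1},
    {"delta_pos": [0, 0.2, 0.2], "dr": [0, 0, 0], "fingers": 1},
    {"delta_pos": [0, 0.2, 0.2], "dr": [0, 0, 0], "fingers": 1}
  ]
}}

```text
time: 6.6
tool_pos: [0.5191, -0.2819, 0.0627]
tool_rot: [2.358, 0.001, 1.546]
contact_force: [0.5, -0.2, 0.1]
opening: 0.0004
grip_force: 0.0
```

Emit:
{"fn": "step_arm", "kwargs": {
  "increments": [
    {"delta_pos": [0, 0.04, 0.04], "dr": [0, 0, 0], "fingers": 1},
    {"delta_pos": [0, 0.08, 0.08], "dr": [0, 0, 0], "fingers": 1},
    {"delta_pos": [0, 0.12, 0.12], "dr": [0, 0, 0], "fingers": 1},
    {"delta_pos": [0, 0.16, 0.16], "dr": [0, 0, 0], "fingers": 1},
    {"delta_pos": [0, 0.2, 0.2], "dr": [0, 0, 0], "fingers": 1}
  ]
}}

```text
time: 7.22
tool_pos: [0.5219, -0.2819, 0.0627]
tool_rot: [2.358, 0.001, 1.546]
contact_force: [0.2, -0.0, -0.3]
opening: 0.0002
grip_force: 0.0
```

Emit:
{"fn": "step_arm", "kwargs": {
  "increments": [
    {"delta_pos": [0, 0.03, 0.03], "dr": [0, 0, 0], "fingers": 1},
    {"delta_pos": [0, 0.06, 0.06], "dr": [0, 0, 0], "fingers": 1},
    {"delta_pos": [0, 0.08, 0.08], "dr": [0, 0, 0], "fingers": 1},
    {"delta_pos": [0, 0.1, 0.1], "dr": [0, 0, 0], "fingers": 1},
    {"delta_pos": [0, 0.1, 0.1], "dr": [0, 0, 0], "fingers": 1}
  ]
}}

```text
time: 7.85
tool_pos: [0.5233, -0.2819, 0.0627]
tool_rot: [2.358, 0.001, 1.546]
contact_force: [-0.4, -0.6, -0.1]
opening: 0.0008
grip_force: 0.0
```

Emit:
{"fn": "step_arm", "kwargs": {
  "increments": [
    {"delta_pos": [0, 0.03, 0.03], "dr": [0, 0, 0], "fingers": 1},
    {"delta_pos": [0, 0.05, 0.05], "dr": [0, 0, 0], "fingers": 1},
    {"delta_pos": [0, 0.07, 0.07], "dr": [0, 0, 0], "fingers": 1},
    {"delta_pos": [0, 0.07, 0.07], "dr": [0, 0, 0], "fingers": 1},
    {"delta_pos": [0, 0.07, 0.07], "dr": [0, 0, 0], "fingers": 1}
  ]
}}

```text
time: 8.48
tool_pos: [0.5243, -0.282, 0.0627]
tool_rot: [2.358, 0.001, 1.546]
contact_force: [0.1, -0.4, 0.3]
opening: 0.0006
grip_force: 0.0
```

Emit:
{"fn": "step_arm", "kwargs": {
  "increments": [
    {"delta_pos": [0, 0.03, 0.03], "dr": [0, 0, 0], "fingers": 1},
    {"delta_pos": [0, 0.05, 0.05], "dr": [0, 0, 0], "fingers": 1},
    {"delta_pos": [0, 0.07, 0.07], "dr": [0, 0, 0], "fingers": 1},
    {"delta_pos": [0, 0.07, 0.07], "dr": [0, 0, 0], "fingers": 1},
    {"delta_pos": [0, 0.07, 0.07], "dr": [0, 0, 0], "fingers": 1}
  ]
}}

```text
time: 9.1
tool_pos: [0.5253, -0.282, 0.0627]
tool_rot: [2.358, 0.001, 1.546]
contact_force: [-0.0, -0.1, 0.0]
opening: 0.0007
grip_force: 0.0
```

Emit:
{"fn": "step_arm", "kwargs": {
  "increments": [
    {"delta_pos": [0, 0.03, 0.03], "dr": [0, 0, 0], "fingers": 1},
    {"delta_pos": [0, 0.05, 0.05], "dr": [0, 0, 0], "fingers": 1},
    {"delta_pos": [0, 0.07, 0.07], "dr": [0, 0, 0], "fingers": 1},
    {"delta_pos": [0, 0.1, 0.1], "dr": [0, 0, 0], "fingers": 1},
    {"delta_pos": [0, 0.1, 0.1], "dr": [0, 0, 0], "fingers": 1}
  ]
}}

```text
time: 9.72
tool_pos: [0.5267, -0.2821, 0.0627]
tool_rot: [2.358, 0.001, 1.546]
contact_force: [-0.8, -0.2, 0.4]
opening: 0.0006
grip_force: 0.0
```

```bash
python3 - <<'E'
from h import *
from cell import robot,viewer
S=viewer.camera_params("side")
H=[]
for n in ["side","wrist"]:
    im=viewer.read_camera(n)[:,:,::-1]; 
    a=im[245:325,360:430] if n=="side" else im[170:330,260:400]
    H.append(cv2.resize(a,(398,455 if n=="side" else 455),interpolation=cv2.INTER_CUBIC))
cv2.imwrite("pics/c5.png",np.hstack(H)); print(robot.observe()["tool_pos"],robot.observe()["contact_force"])
E
```

```text
[ 0.5266979  -0.28203893  0.06268236] [-0.25505768  0.53720797 -0.54708263]
```

View pics/c5.png

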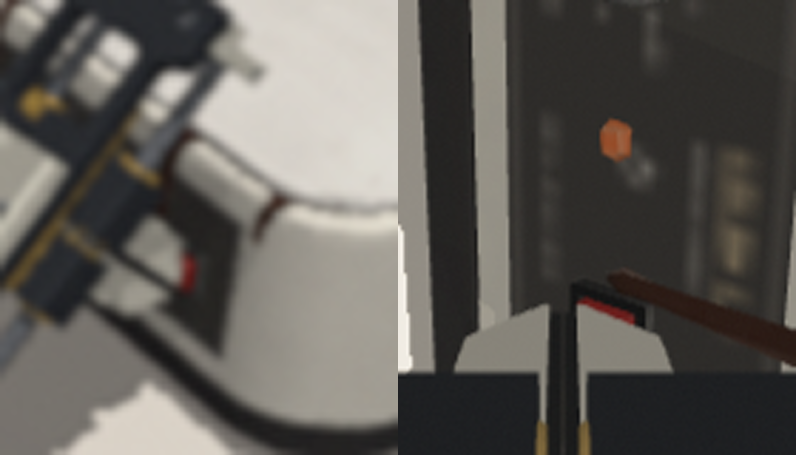

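The views show the fingers' end is roof-shaped. The leading corner is about 4 mm ahead of the TCP and 12 mm above it, so it sits just above the rocker. I back off 3 mm, go down 4 mm, then push.

Emit:
{"fn": "step_arm", "kwargs": {
  "increments": [
    {"delta_pos": [0, -0.2, -0.2], "dr": [0, 0, 0], "fingers": 1},
    {"delta_pos": [0, -0.35, -0.07], "dr": [0, 0, 0], "fingers": 1},
    {"delta_pos": [0, -0.49, 0.07], "dr": [0, 0, 0], "fingers": 1},
    {"delta_pos": [0, -0.38, 0.18], "dr": [0, 0, 0], "fingers": 1},
    {"delta_pos": [0, -0.28, 0.28], "dr": [0, 0, 0], "fingers": 1}
  ]
}}

```text
time: 10.45
tool_pos: [0.5268, -0.2821, 0.0587]
tool_rot: [2.358, 0.001, 1.546]
contact_force: [0.2, 0.3, 0.4]
opening: 0.0003
grip_force: 0.0
```

Emit:
{"fn": "step_arm", "kwargs": {
  "increments": [
    {"delta_pos": [0, 0.02, 0.02], "dr": [0, 0, 0], "fingers": 1},
    {"delta_pos": [0, 0.04, 0.04], "dr": [0, 0, 0], "fingers": 1},
    {"delta_pos": [0, 0.06, 0.06], "dr": [0, 0, 0], "fingers": 1},
    {"delta_pos": [0, 0.07, 0.07], "dr": [0, 0, 0], "fingers": 1},
    {"delta_pos": [0, 0.07, 0.07], "dr": [0, 0, 0], "fingers": 1}
  ]
}}

```text
time: 11.08
tool_pos: [0.5277, -0.2821, 0.0587]
tool_rot: [2.358, 0.001, 1.546]
contact_force: [-0.0, 0.7, 0.4]
opening: 0.0005
grip_force: 0.0
```

Emit:
{"fn": "step_arm", "kwargs": {
  "increments": [
    {"delta_pos": [0, 0.02, 0.02], "dr": [0, 0, 0], "fingers": 1},
    {"delta_pos": [0, 0.04, 0.04], "dr": [0, 0, 0], "fingers": 1},
    {"delta_pos": [0, 0.06, 0.06], "dr": [0, 0, 0], "fingers": 1},
    {"delta_pos": [0, 0.07, 0.07], "dr": [0, 0, 0], "fingers": 1},
    {"delta_pos": [0, 0.07, 0.07], "dr": [0, 0, 0], "fingers": 1}
  ]
}}

```text
time: 11.7
tool_pos: [0.5287, -0.2821, 0.0587]
tool_rot: [2.358, 0.001, 1.546]
contact_force: [0.1, 1.2, 0.4]
opening: 0.0005
grip_force: 0.0
```

Emit:
{"fn": "step_arm", "kwargs": {
  "increments": [
    {"delta_pos": [0, 0.02, 0.02], "dr": [0, 0, 0], "fingers": 1},
    {"delta_pos": [0, 0.04, 0.04], "dr": [0, 0, 0], "fingers": 1},
    {"delta_pos": [0, 0.06, 0.06], "dr": [0, 0, 0], "fingers": 1},
    {"delta_pos": [0, 0.07, 0.07], "dr": [0, 0, 0], "fingers": 1},
    {"delta_pos": [0, 0.07, 0.07], "dr": [0, 0, 0], "fingers": 1}
  ]
}}

```text
time: 12.32
tool_pos: [0.5297, -0.2821, 0.0587]
tool_rot: [2.358, 0.001, 1.546]
contact_force: [0.2, 0.3, 0.2]
opening: 0.0009
grip_force: 0.0
```

Emit:
{"fn": "step_arm", "kwargs": {
  "increments": [
    {"delta_pos": [0, 0.02, 0.02], "dr": [0, 0, 0], "fingers": 1},
    {"delta_pos": [0, 0.04, 0.04], "dr": [0, 0, 0], "fingers": 1},
    {"delta_pos": [0, 0.06, 0.06], "dr": [0, 0, 0], "fingers": 1},
    {"delta_pos": [0, 0.07, 0.07], "dr": [0, 0, 0], "fingers": 1},
    {"delta_pos": [0, 0.07, 0.07], "dr": [0, 0, 0], "fingers": 1}
  ]
}}

```text
time: 12.95
tool_pos: [0.5305, -0.2821, 0.0586]
tool_rot: [2.358, 0.001, 1.545]
contact_force: [-2.7, 0.0, 1.2]
opening: 0.0001
grip_force: 1.6
```

Emit:
{"fn": "step_arm", "kwargs": {
  "increments": [
    {"delta_pos": [0, 0.02, 0.02], "dr": [0, 0, 0], "fingers": 1},
    {"delta_pos": [0, 0.04, 0.04], "dr": [0, 0, 0], "fingers": 1},
    {"delta_pos": [0, 0.05, 0.05], "dr": [0, 0, 0], "fingers": 1},
    {"delta_pos": [0, 0.05, 0.05], "dr": [0, 0, 0], "fingers": 1},
    {"delta_pos": [0, 0.05, 0.05], "dr": [0, 0, 0], "fingers": 1}
  ]
}}

```text
time: 13.58
tool_pos: [0.5305, -0.2821, 0.0583]
tool_rot: [2.359, 0.001, 1.545]
contact_force: [-8.8, -0.3, 3.2]
opening: 0.0007
grip_force: 4.4
```

Emit:
{"fn": "step_arm", "kwargs": {
  "increments": [
    {"delta_pos": [0, 0.02, 0.02], "dr": [0, 0, 0], "fingers": 1},
    {"delta_pos": [0, 0.04, 0.04], "dr": [0, 0, 0], "fingers": 1},
    {"delta_pos": [0, 0.05, 0.05], "dr": [0, 0, 0], "fingers": 1},
    {"delta_pos": [0, 0.05, 0.05], "dr": [0, 0, 0], "fingers": 1},
    {"delta_pos": [0, 0.05, 0.05], "dr": [0, 0, 0], "fingers": 1}
  ]
}}

```text
time: 14.2
tool_pos: [0.5306, -0.2821, 0.058]
tool_rot: [2.361, 0.001, 1.544]
contact_force: [-13.7, 1.0, 5.5]
opening: 0.0003
grip_force: 6.8
```

Emit:
{"fn": "step_arm", "kwargs": {
  "increments": [
    {"delta_pos": [0, -0.3, -0.3], "dr": [0, 0, 0], "fingers": 1},
    {"delta_pos": [0, -0.7, -0.7], "dr": [0, 0, 0], "fingers": 1},
    {"delta_pos": [0, -1.1, -1.1], "dr": [0, 0, 0], "fingers": 1},
    {"delta_pos": [0, -1.5, -1.5], "dr": [0, 0, 0], "fingers": 1},
    {"delta_pos": [0, -2, -2], "dr": [0, 0, 0], "fingers": 1}
  ]
}}

```text
time: 14.82
tool_pos: [0.5034, -0.2814, 0.0588]
tool_rot: [2.358, 0.001, 1.546]
contact_force: [0.1, 0.4, 0.2]
opening: 0.0006
grip_force: 0.0
```

```bash
python3 - <<'E'
from h import *
from cell import robot,viewer
H=[]
w=viewer.read_camera("wrist")[:,:,::-1]; s=viewer.read_camera("side")[:,:,::-1]; s0=cv2.imread("pics/side0.png")
cv2.imwrite("pics/w6.png",w)
f=lambda a,sz:cv2.resize(a,sz,interpolation=cv2.INTER_CUBIC)
top=np.hstack([f(s0[275:310,370:412],(300,250)),f(s[275:310,370:412],(300,250))])
bot=f(w[130:330,220:460],(600,350))
cv2.imwrite("pics/c6.png",np.vstack([top,bot])); print(robot.observe()["tool_pos"])
E
```

```text
[ 0.50310286 -0.28146494  0.05865349]
```

View pics/c6.png

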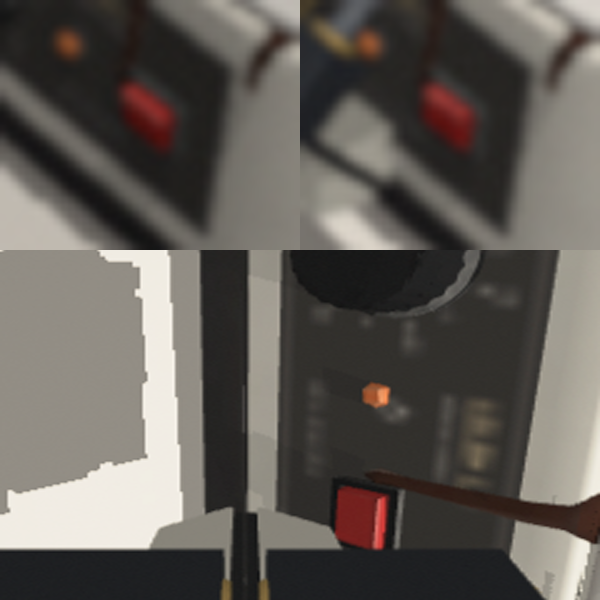

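```bash
python3 - <<'E'
from h import *
from cell import robot,viewer
p=viewer.camera_params("wrist"); im=cv2.imread("pics/w6.png").astype(int); p2=dict(np.load("w2.npz")); i2=cv2.imread("pics/w2.png").astype(int)
print("after: R along cols 348..384, rows 234,238,242")
for v in (234,238,242): print(im[v,350:382,2].tolist())
print("before cols at u=292,297,302 rows 208..232")
for u in (292,297,302): print(i2[208:232,u,2].tolist())
f=np.array([np.cos(-.03),np.sin(-.03)])
for n,pp in (("before",p2),("after",p)):
    for x,z,l in ((.532,.0715,"off top edge"),(.5335,.0715,"on top edge"),(.537,.0715,"panel at top"),(.534,.0585,"bottom")): print(n,l,proj(pp,[x,-.282,z]).round(2))
E
```

```text
after: R along cols 348..384, rows 234,238,242
[53, 50, 50, 49, 50, 51, 50, 50, 50, 50, 50, 50, 50, 51, 51, 50, 50, 51, 50, 50, 49, 49, 48, 51, 50, 49, 49, 50, 49, 49, 49, 50]
[52, 51, 50, 50, 51, 51, 50, 50, 49, 50, 49, 49, 50, 50, 49, 50, 50, 50, 49, 49, 50, 50, 49, 50, 49, 51, 50, 50, 50, 49, 50, 50]
[51, 49, 48, 50, 51, 50, 50, 50, 50, 49, 50, 50, 49, 50, 50, 49, 50, 50, 50, 50, 51, 48, 50, 49, 49, 50, 50, 50, 50, 50, 50, 50]
before cols at u=292,297,302 rows 208..232
[46, 47, 47, 47, 47, 35, 55, 102, 118, 119, 118, 117, 117, 115, 147, 195, 210, 208, 141, 25, 83, 93, 68, 50]
[47, 48, 47, 47, 41, 29, 93, 117, 117, 117, 118, 118, 119, 114, 162, 201, 207, 145, 47, 41, 86, 77, 52, 52]
[47, 47, 47, 47, 37, 40, 96, 118, 117, 118, 118, 117, 116, 127, 188, 210, 205, 140, 29, 55, 90, 77, 51, 51]
before off top edge [296.09 222.42]
before on top edge [296.36 223.33]
before panel at top [296.98 225.43]
before bottom [296.69 213.32]
after off top edge [369.66 287.  ]
after on top edge [371.25 286.09]
after panel at top [374.89 284.01]
after bottom [354.   278.86]
```

```bash
python3 - <<'E'
from h import *
im=cv2.imread("pics/w6.png").astype(int)
for v in (276,280,284): print(im[v,350:382,2].tolist())
for n in("side0","w6"): pass
E
```

```text
[46, 45, 27, 21, 43, 113, 116, 116, 115, 116, 116, 116, 115, 116, 115, 115, 115, 116, 112, 106, 131, 214, 210, 206, 124, 52, 23, 21, 26, 102, 115, 72]
[46, 46, 23, 20, 66, 113, 115, 116, 116, 115, 116, 116, 115, 115, 115, 116, 117, 117, 112, 108, 163, 216, 210, 206, 123, 36, 23, 23, 50, 105, 106, 54]
[45, 40, 22, 20, 80, 114, 116, 115, 116, 116, 115, 115, 116, 116, 116, 117, 117, 116, 111, 108, 191, 216, 208, 206, 104, 31, 22, 25, 68, 101, 84, 52]
```

Two checks agree. The rocker's top edge has moved in about 1.7 mm relative to its bezel, and the push ended at a hard stop. So the rocker is over to on, and I go to the scale next.

```bash
python3 - <<'E'
from h import *
from cell import robot
inc(robot,[.44,-.22,.22],tool2(.1,0))
E
```

```text
t 14.93 pos [ 0.5031 -0.2815  0.0587] F [-0.2  0.1 -0.1] delta cm [  5.97   6.81 -16.  ] dr [44.82  2.87 -6.81]
```

Emit:
{"fn": "step_arm", "kwargs": {
  "increments": [
    {"delta_pos": [0, 0, -5], "dr": [5, 0, 0], "fingers": 1},
    {"delta_pos": [1, 1, -9], "dr": [15, 1, -2], "fingers": 1},
    {"delta_pos": [3, 3.5, -13], "dr": [25, 1.5, -4], "fingers": 1},
    {"delta_pos": [5, 5.5, -16], "dr": [35, 2, -6], "fingers": 1},
    {"delta_pos": [6, 6.8, -16], "dr": [44.8, 2.9, -6.8], "fingers": 1}
  ]
}}

```text
time: 15.55
tool_pos: [0.4499, -0.2222, 0.1961]
tool_rot: [2.756, -0.039, 1.664]
contact_force: [1.6, -0.1, -0.2]
opening: 0.0006
grip_force: 0.0
```

```bash
python3 - <<'E'
from h import *
from cell import robot
print(robot.observe()["qpos"].round(2))
inc(robot,[.584,.1745,.10],tool(.2,0))
E
```

```text
[-0.82  0.2   1.89  0.43  0.88 -1.15]
t 15.55 pos [ 0.4499 -0.2222  0.1961] F [ 1.6 -0.1 -0.2] delta cm [37.84 11.63 16.7 ] dr [ 18.51  16.89 -95.2 ]
```

```bash
python3 - <<'E'
from h import *
from cell import robot
inc(robot,[.50,.05,.2],tool2(.15,0))
E
```

```text
t 15.55 pos [ 0.4499 -0.2222  0.1961] F [ 1.6 -0.1 -0.2] delta cm [26.63  6.74  3.44] dr [22.17 -1.57 -3.63]
```

Emit:
{"fn": "step_arm", "kwargs": {
  "increments": [
    {"delta_pos": [5, 1.3, 0.5], "dr": [9, -0.5, -1], "fingers": 1},
    {"delta_pos": [10, 2.6, 1], "dr": [18, -1, -2], "fingers": 1},
    {"delta_pos": [16, 4, 2], "dr": [22, -1.5, -3.5], "fingers": 1},
    {"delta_pos": [21.5, 5.4, 2.8], "dr": [22, -1.5, -3.5], "fingers": 1},
    {"delta_pos": [26.5, 6.7, 3.4], "dr": [22, -1.5, -3.5], "fingers": 1}
  ]
}}

```text
time: 16.18
tool_pos: [0.5005, 0.0511, 0.1996]
tool_rot: [3.134, -0.001, 1.722]
contact_force: [1.6, -1.6, 0.0]
opening: 0.0004
grip_force: 0.0
```

```bash
python3 - <<'E'
from h import *
from cell import robot
inc(robot,[.584,.1745,.16],tool(.2,0))
E
```

```text
t 16.18 pos [0.5005 0.0511 0.1996] F [ 1.6 -1.6  0. ] delta cm [10.94 10.08  4.05] dr [  0.38   0.32 -92.8 ]
```

Emit:
{"fn": "step_arm", "kwargs": {
  "increments": [
    {"delta_pos": [2, 2, 0], "dr": [0, 0, -10], "fingers": 1},
    {"delta_pos": [4, 4, 0], "dr": [0, 0, -20], "fingers": 1},
    {"delta_pos": [6, 6, 1], "dr": [0, 0, -30], "fingers": 1},
    {"delta_pos": [8, 8, 2], "dr": [0, 0, -40], "fingers": 1},
    {"delta_pos": [10.9, 10.1, 3], "dr": [0, 0, -50], "fingers": 1}
  ]
}}

```text
time: 16.8
tool_pos: [0.5848, 0.1719, 0.1703]
tool_rot: [3.136, 0.006, 2.598]
contact_force: [0.4, 0.4, 0.3]
opening: 0.0002
grip_force: 0.0
```

Emit:
{"fn": "step_arm", "kwargs": {
  "increments": [
    {"delta_pos": [0, 0, 0], "dr": [0, 0, -10], "fingers": 1},
    {"delta_pos": [0, 0, 0], "dr": [0, 0, -20], "fingers": 1},
    {"delta_pos": [0, 0, 0], "dr": [0, 0, -30], "fingers": 1},
    {"delta_pos": [0, 0, 0], "dr": [0, 0, -40], "fingers": 1},
    {"delta_pos": [0, 0, 0], "dr": [0, 0, -42.8], "fingers": 1}
  ]
}}

```text
time: 17.42
tool_pos: [0.5841, 0.1714, 0.1706]
tool_rot: [3.141, 0.008, -2.94]
contact_force: [0.7, 0.2, 0.7]
opening: 0.0002
grip_force: 0.0
```

```bash
python3 - <<'E'
from h import *
from cell import robot
inc(robot,[.584,.1745,.05],tool(.2,0))
E
```

```text
t 17.43 pos [0.5841 0.1714 0.1706] F [0.7 0.2 0.7] delta cm [ 0.04  0.3  12.06] dr [0.02 0.44 0.1 ]
```

Emit:
{"fn": "step_arm", "kwargs": {
  "increments": [
    {"delta_pos": [0, 0.3, 3], "dr": [0, 0.4, 0], "fingers": 1},
    {"delta_pos": [0, 0.3, 6], "dr": [0, 0.4, 0], "fingers": 1},
    {"delta_pos": [0, 0.3, 9], "dr": [0, 0.4, 0], "fingers": 1},
    {"delta_pos": [0, 0.3, 12], "dr": [0, 0.4, 0], "fingers": 1},
    {"delta_pos": [0, 0.3, 12.6], "dr": [0, 0.4, 0], "fingers": 1}
  ]
}}

```text
time: 18.05
tool_pos: [0.5833, 0.1743, 0.0427]
tool_rot: [3.141, -0.003, -2.943]
contact_force: [0.3, 0.2, -0.2]
opening: 0.0005
grip_force: 0.0
```

```bash
python3 - <<'E'
from h import *
from cell import robot,viewer
inc(robot,[.584,.1745,.031],tool(.2,0))
p=viewer.camera_params("wrist");w=viewer.read_camera("wrist")[:,:,::-1]; cv2.imwrite("pics/w7.png",w)
s=viewer.read_camera("side")[:,:,::-1]; tp=robot.observe()["tool_pos"]
f=lambda a,sz:cv2.resize(a,sz,interpolation=cv2.INTER_CUBIC)
cv2.imwrite("pics/c7.png",np.hstack([f(w[200:320,220:420],(500,300)),f(s[180:240,265:325],(300,300))]))
print("key in wrist",proj(p,[.584,.1745,.029]),"tcp",proj(p,tp))
E
```

```text
t 18.05 pos [0.5833 0.1743 0.0427] F [ 0.3  0.2 -0.2] delta cm [-0.08  0.    1.17] dr [ 0.02 -0.18 -0.08]
key in wrist [316.07352301 285.05753779] tcp [315.83543436 299.33567922]
```

View pics/c7.png

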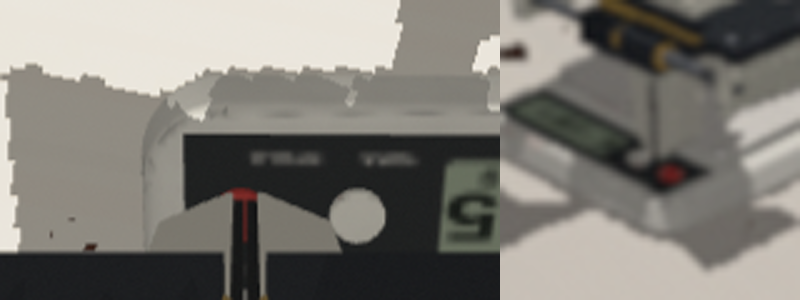

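The wrist crop shows the red power key directly under the finger seam at (244,195), and the white tare key clear of the finger at (357,216). I press down slowly.

Emit:
{"fn": "step_arm", "kwargs": {
  "increments": [
    {"delta_pos": [-0.1, 0, 0.4], "dr": [0, 0, 0], "fingers": 1},
    {"delta_pos": [-0.1, 0, 0.8], "dr": [0, 0, 0], "fingers": 1},
    {"delta_pos": [-0.1, 0, 1.1], "dr": [0, 0, 0], "fingers": 1},
    {"delta_pos": [-0.1, 0, 1.2], "dr": [0, 0, 0], "fingers": 1},
    {"delta_pos": [-0.1, 0, 1.2], "dr": [0, 0, 0], "fingers": 1}
  ]
}}

```text
time: 18.77
tool_pos: [0.5859, 0.1748, 0.0328]
tool_rot: [3.141, 0.002, -2.943]
contact_force: [-0.4, -0.1, -0.7]
opening: 0.0001
grip_force: 0.0
```

Emit:
{"fn": "step_arm", "kwargs": {
  "increments": [
    {"delta_pos": [0, 0, 0.04], "dr": [0, 0, 0], "fingers": 1},
    {"delta_pos": [0, 0, 0.08], "dr": [0, 0, 0], "fingers": 1},
    {"delta_pos": [0, 0, 0.12], "dr": [0, 0, 0], "fingers": 1},
    {"delta_pos": [0, 0, 0.15], "dr": [0, 0, 0], "fingers": 1},
    {"delta_pos": [0, 0, 0.15], "dr": [0, 0, 0], "fingers": 1}
  ]
}}

```text
time: 19.4
tool_pos: [0.5859, 0.1748, 0.0313]
tool_rot: [3.141, 0.002, -2.943]
contact_force: [-0.7, 0.2, 0.3]
opening: 0.0006
grip_force: 0.0
```

```bash
python3 - <<'E'
from h import *
from cell import robot
inc(robot,[.584,.1745,.028],tool(.2,0))
E
```

```text
t 19.4 pos [0.5859 0.1748 0.0313] F [-0.7  0.2  0.3] delta cm [0.19 0.01 0.33] dr [ 0.01  0.09 -0.07]
```

Emit:
{"fn": "step_arm", "kwargs": {
  "increments": [
    {"delta_pos": [0.1, 0, 0.04], "dr": [0, 0, 0], "fingers": 1},
    {"delta_pos": [0.15, 0, 0.08], "dr": [0, 0, 0], "fingers": 1},
    {"delta_pos": [0.15, 0, 0.12], "dr": [0, 0, 0], "fingers": 1},
    {"delta_pos": [0.15, 0, 0.16], "dr": [0, 0, 0], "fingers": 1},
    {"delta_pos": [0.15, 0, 0.2], "dr": [0, 0, 0], "fingers": 1}
  ]
}}

```text
time: 20.02
tool_pos: [0.5844, 0.1745, 0.0295]
tool_rot: [3.141, 0.002, -2.943]
contact_force: [-0.4, 0.0, 1.9]
opening: 0.0003
grip_force: 1.0
```

Emit:
{"fn": "step_arm", "kwargs": {
  "increments": [
    {"delta_pos": [0, 0, 0.02], "dr": [0, 0, 0], "fingers": 1},
    {"delta_pos": [0, 0, 0.04], "dr": [0, 0, 0], "fingers": 1},
    {"delta_pos": [0, 0, 0.06], "dr": [0, 0, 0], "fingers": 1},
    {"delta_pos": [0, 0, 0.07], "dr": [0, 0, 0], "fingers": 1},
    {"delta_pos": [0, 0, 0.07], "dr": [0, 0, 0], "fingers": 1}
  ]
}}

```text
time: 20.65
tool_pos: [0.5844, 0.1745, 0.0288]
tool_rot: [3.141, 0.002, -2.943]
contact_force: [-1.9, 0.1, 4.1]
opening: 0.0005
grip_force: 2.2
```

Emit:
{"fn": "step_arm", "kwargs": {
  "increments": [
    {"delta_pos": [0, 0, 0.02], "dr": [0, 0, 0], "fingers": 1},
    {"delta_pos": [0, 0, 0.04], "dr": [0, 0, 0], "fingers": 1},
    {"delta_pos": [0, 0, 0.06], "dr": [0, 0, 0], "fingers": 1},
    {"delta_pos": [0, 0, 0.08], "dr": [0, 0, 0], "fingers": 1},
    {"delta_pos": [0, 0, 0.08], "dr": [0, 0, 0], "fingers": 1}
  ]
}}

```text
time: 21.28
tool_pos: [0.5845, 0.1745, 0.0282]
tool_rot: [3.141, 0.002, -2.943]
contact_force: [-1.8, -1.1, 5.8]
opening: 0.0001
grip_force: 3.2
```

Emit:
{"fn": "step_arm", "kwargs": {
  "increments": [
    {"delta_pos": [0, 0, 0.02], "dr": [0, 0, 0], "fingers": 1},
    {"delta_pos": [0, 0, 0.04], "dr": [0, 0, 0], "fingers": 1},
    {"delta_pos": [0, 0, 0.05], "dr": [0, 0, 0], "fingers": 1},
    {"delta_pos": [0, 0, 0.05], "dr": [0, 0, 0], "fingers": 1},
    {"delta_pos": [0, 0, 0.05], "dr": [0, 0, 0], "fingers": 1}
  ]
}}

```text
time: 21.9
tool_pos: [0.5845, 0.1745, 0.028]
tool_rot: [3.142, 0.002, -2.943]
contact_force: [-3.0, -0.9, 8.7]
opening: 0.0001
grip_force: 4.6
```

Fully down: 8.7 N at the hard stop. I release and go over to the tare key.

Emit:
{"fn": "step_arm", "kwargs": {
  "increments": [
    {"delta_pos": [0, 0, -0.5], "dr": [0, 0, 0], "fingers": 1},
    {"delta_pos": [0, 0, -1.2], "dr": [0, 0, 0], "fingers": 1},
    {"delta_pos": [0, 0, -1.2], "dr": [0, 0, 0], "fingers": 1},
    {"delta_pos": [0, 1.4, -1.2], "dr": [0, 0, 0], "fingers": 1},
    {"delta_pos": [0, 2.7, -1.2], "dr": [0, 0, 0], "fingers": 1}
  ]
}}

```text
time: 22.52
tool_pos: [0.5786, 0.202, 0.039]
tool_rot: [3.141, 0.001, -2.943]
contact_force: [-0.2, 1.3, 0.3]
opening: 0.0006
grip_force: 0.0
```

```bash
python3 - <<'E'
from h import *
from cell import robot,viewer
inc(robot,[.579,.2008,.0305],tool(.2,0))
p=viewer.camera_params("wrist");w=viewer.read_camera("wrist")[:,:,::-1]; cv2.imwrite("pics/w8.png",w)
w=w.astype(int); q=w[255:305,250:300]; m=q[:,:,2]-q[:,:,:2].max(2)>40; y,x=np.nonzero(m); uv=(x.mean()+250,y.mean()+255); P=onplane(p,uv,.029); print("power now",uv,m.sum(),P, "bbox",x.min(),x.max(),y.min(),y.max())
print("tare est",P+.027*np.array([-np.sin(.2),np.cos(.2),0]))
# tare arc at the seam
row=w[262:296,300:335].min(2); print(row[10:22].tolist())
E
```

```text
t 22.52 pos [0.5786 0.202  0.039 ] F [-0.2  1.3  0.3] delta cm [-0.01 -0.13  0.85] dr [ 0.02  0.06 -0.08]
power now (np.float64(265.9502487562189), np.float64(286.7985074626866)) 402 [0.58423223 0.17443026 0.029     ] bbox 5 27 21 43
tare est [0.57886816 0.20089206 0.029     ]
[[31, 31, 30, 31, 32, 32, 31, 31, 31, 31, 33, 31, 31, 32, 32, 31, 32, 32, 31, 32, 30, 32, 32, 32, 33, 32, 32, 30, 31, 33, 30, 33, 32, 32, 32], [32, 31, 31, 33, 31, 31, 30, 30, 32, 31, 31, 30, 32, 30, 32, 30, 31, 31, 31, 31, 31, 32, 32, 33, 31, 32, 32, 31, 33, 32, 32, 32, 31, 31, 32], [32, 33, 32, 32, 31, 32, 32, 33, 32, 32, 32, 32, 31, 31, 33, 32, 32, 32, 32, 33, 31, 32, 31, 33, 30, 32, 32, 31, 30, 32, 32, 31, 31, 32, 32], [31, 32, 32, 33, 32, 31, 31, 30, 31, 32, 31, 31, 32, 32, 31, 31, 32, 31, 32, 32, 31, 31, 33, 32, 31, 33, 32, 32, 32, 31, 33, 31, 31, 32, 32], [32, 33, 32, 31, 31, 31, 30, 31, 31, 32, 32, 59, 61, 61, 78, 63, 52, 47, 33, 32, 31, 32, 32, 44, 45, 33, 32, 32, 32, 32, 30, 31, 32, 32, 32], [31, 33, 32, 32, 32, 33, 31, 31, 59, 60, 87, 97, 99, 104, 114, 107, 102, 101, 80, 50, 33, 32, 45, 90, 93, 90, 7
[... 306 characters left out ...]
 111, 111, 111, 104, 94, 76, 61, 47, 33, 31], [30, 58, 61, 88, 98, 111, 111, 111, 112, 112, 111, 111, 111, 65, 59, 58, 58, 94, 94, 59, 50, 49, 53, 108, 112, 112, 112, 111, 112, 111, 105, 98, 93, 77, 48], [87, 98, 98, 111, 112, 111, 112, 111, 111, 112, 111, 112, 112, 53, 25, 24, 22, 82, 84, 33, 24, 23, 32, 107, 111, 112, 112, 111, 112, 112, 111, 112, 112, 104, 94], [111, 111, 112, 112, 111, 112, 112, 112, 111, 111, 112, 111, 112, 46, 25, 24, 25, 82, 85, 33, 24, 22, 23, 108, 111, 111, 112, 111, 112, 112, 112, 111, 111, 111, 111], [112, 111, 111, 112, 111, 112, 111, 112, 112, 111, 111, 111, 111, 39, 25, 24, 23, 82, 85, 34, 23, 23, 22, 108, 112, 111, 112, 111, 111, 112, 112, 111, 112, 112, 112]]
```

Emit:
{"fn": "step_arm", "kwargs": {
  "increments": [
    {"delta_pos": [0, -0.1, 0.3], "dr": [0, 0, 0], "fingers": 1},
    {"delta_pos": [0, -0.1, 0.6], "dr": [0, 0, 0], "fingers": 1},
    {"delta_pos": [0, -0.1, 0.8], "dr": [0, 0, 0], "fingers": 1},
    {"delta_pos": [0, -0.1, 0.9], "dr": [0, 0, 0], "fingers": 1},
    {"delta_pos": [0, -0.1, 0.95], "dr": [0, 0, 0], "fingers": 1}
  ]
}}

```text
time: 23.2
tool_pos: [0.5794, 0.1998, 0.0298]
tool_rot: [3.141, 0.002, -2.943]
contact_force: [-2.1, -0.5, -0.2]
opening: 0.0002
grip_force: 0.0
```

Emit:
{"fn": "step_arm", "kwargs": {
  "increments": [
    {"delta_pos": [0, 0, 0.03], "dr": [0, 0, 0], "fingers": 1},
    {"delta_pos": [0, 0, 0.06], "dr": [0, 0, 0], "fingers": 1},
    {"delta_pos": [0, 0, 0.09], "dr": [0, 0, 0], "fingers": 1},
    {"delta_pos": [0, 0, 0.12], "dr": [0, 0, 0], "fingers": 1},
    {"delta_pos": [0, 0, 0.12], "dr": [0, 0, 0], "fingers": 1}
  ]
}}

```text
time: 23.82
tool_pos: [0.5793, 0.1999, 0.0288]
tool_rot: [-3.142, 0.002, -2.943]
contact_force: [-0.1, -2.8, 4.7]
opening: 0.0007
grip_force: 2.1
```

Emit:
{"fn": "step_arm", "kwargs": {
  "increments": [
    {"delta_pos": [0, 0, 0.02], "dr": [0, 0, 0], "fingers": 1},
    {"delta_pos": [0, 0, 0.04], "dr": [0, 0, 0], "fingers": 1},
    {"delta_pos": [0, 0, 0.06], "dr": [0, 0, 0], "fingers": 1},
    {"delta_pos": [0, 0, 0.06], "dr": [0, 0, 0], "fingers": 1},
    {"delta_pos": [0, 0, 0.06], "dr": [0, 0, 0], "fingers": 1}
  ]
}}

```text
time: 24.45
tool_pos: [0.5794, 0.1999, 0.0283]
tool_rot: [-3.142, 0.002, -2.943]
contact_force: [-0.2, -2.7, 4.7]
opening: 0.0005
grip_force: 2.9
```

Emit:
{"fn": "step_arm", "kwargs": {
  "increments": [
    {"delta_pos": [0, 0, 0.02], "dr": [0, 0, 0], "fingers": 1},
    {"delta_pos": [0, 0, 0.04], "dr": [0, 0, 0], "fingers": 1},
    {"delta_pos": [0, 0, 0.06], "dr": [0, 0, 0], "fingers": 1},
    {"delta_pos": [0, 0, 0.07], "dr": [0, 0, 0], "fingers": 1},
    {"delta_pos": [0, 0, 0.07], "dr": [0, 0, 0], "fingers": 1}
  ]
}}

```text
time: 25.08
tool_pos: [0.5794, 0.1999, 0.0281]
tool_rot: [-3.142, 0.002, -2.943]
contact_force: [-3.0, -2.7, 9.1]
opening: 0.0008
grip_force: 4.5
```

Emit:
{"fn": "step_arm", "kwargs": {
  "increments": [
    {"delta_pos": [0, 0, 0.01], "dr": [0, 0, 0], "fingers": 1},
    {"delta_pos": [0, 0, 0.03], "dr": [0, 0, 0], "fingers": 1},
    {"delta_pos": [0, 0, 0.04], "dr": [0, 0, 0], "fingers": 1},
    {"delta_pos": [0, 0, 0.04], "dr": [0, 0, 0], "fingers": 1},
    {"delta_pos": [0, 0, 0.04], "dr": [0, 0, 0], "fingers": 1}
  ]
}}

```text
time: 25.7
tool_pos: [0.5794, 0.1999, 0.028]
tool_rot: [-3.141, 0.002, -2.943]
contact_force: [-3.2, -3.2, 11.7]
opening: 0.0003
grip_force: 5.7
```

Tare is at its hard stop (11.7 N). I lift off.

Emit:
{"fn": "step_arm", "kwargs": {
  "increments": [
    {"delta_pos": [0, 0, -0.5], "dr": [0, 0, 0], "fingers": 1},
    {"delta_pos": [0, 0, -2], "dr": [0, 0, 0], "fingers": 1},
    {"delta_pos": [0, 0, -5], "dr": [0, 0, 0], "fingers": 1},
    {"delta_pos": [0, 0, -9], "dr": [0, 0, 0], "fingers": 1},
    {"delta_pos": [0, 0, -13], "dr": [0, 0, 0], "fingers": 1}
  ]
}}

```text
time: 26.32
tool_pos: [0.579, 0.2002, 0.1586]
tool_rot: [3.141, 0.002, -2.943]
contact_force: [0.2, 0.8, 0.1]
opening: 0.0007
grip_force: 0.0
```

Emit:
{"fn": "step_arm", "kwargs": {
  "increments": [
    {"delta_pos": [0, 0, -2], "dr": [0, 0, 0], "fingers": 1},
    {"delta_pos": [0, 0, -3], "dr": [0, 0, 0], "fingers": 1},
    {"delta_pos": [0, 0, -3], "dr": [0, 0, 0], "fingers": 1},
    {"delta_pos": [0, 0, -3], "dr": [0, 0, 0], "fingers": 1},
    {"delta_pos": [0, 0, -3], "dr": [0, 0, 0], "fingers": 1}
  ]
}}

```text
time: 26.95
tool_pos: [0.5786, 0.1998, 0.1858]
tool_rot: [3.141, -0.0, -2.943]
contact_force: [-0.9, -0.4, -0.2]
opening: 0.0004
grip_force: 0.0
```

```bash
python3 - <<'E'
from cell import robot
print(robot.observe()["tool_pos"]); print(robot.hand_in())
E
```

```text
[0.57858628 0.19982618 0.18578537]
the job is handed in; nothing more can be done
None
```

I pressed the melter's rocker to on, pressed the power key and then the tare key to their stops and released each, and handed the job in at about 27 s; no verdict came back, and the rocker being on is inferred from the hard stop and the camera images.

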